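# Reset the load-frame interlock: hold both reset buttons

### The job

Reset the load frame's interlock at the grey station on the bench: with a fingertip push its sliding cover fully back, then press the two reset buttons under it fully down together, one with each fingertip, hold both down for three seconds and let them both go, leaving the cover open. Do not press the small single stop button, do not grip, lift or shift anything, and leave the tools and samples lying about alone.

Things in the scene. Friction and masses are not known exactly. Their poses are not given: they have to be found in the camera images.
- station: grey reset station, a low metal box 160 (its x) by 132 (its y) mm, deck 40 mm above the bench, 2.3 to 3 kg, loose on rubber feet (slides at about 15 N of side push). Origin: centre of its underside; x from its front (small stop button) to its back (cable stub), y to its left, z up. Stands turned up to 20 degrees. Station offsets below are in this frame.
- cover (a joint): how far the cover is pushed back along station x, m: 0 = forward over the reset buttons, 0.055 = fully back at its stop. Starts between 0 and 0.010; 1.5 N of friction; stays where it is left. The cover is an aluminium tunnel 46 mm long, 102 mm wide, open at front and back so that it passes over the buttons; roof top 71 mm above the bench.
- cover_push (a point): middle of the cover's flat push face: upright, 102 mm wide, from the roof (71 mm) up to 87 mm above the bench, at the cover's front edge, looking to station -x, braced behind by a sloping plate: to be pushed, not gripped. The point is 79 mm above the bench, at station x = -28 mm plus the cover's joint value, y = 0.
- reset_left (a joint): how far the left reset button is pressed, m: 0 = up, 0.008 = fully down. Spring: moves from about 1.5 N, fully down at 5 N; rises by itself when let go.
- reset_right (a joint): the same for the right reset button (same button, same spring).
- reset_left_top (a point): centre of the top of the left reset button: round flat grey cap 26 mm across, 64 mm above the bench when up, in a black collar 42 mm across whose top is 52 mm above the bench; station x = -5 mm, y = +28 mm. Moves with the cap. Under the cover at the start.
- reset_right_top (a point): the same for the right one: station x = -5, y = -28 mm. The centres are 56 mm apart along station y, 30 mm free between the caps: fingers opened to 42 to 50 mm between their inner faces stand one over each cap. The push face of the fully opened cover stands 32 mm behind the line of the centres.
- stop (a joint): how far the stop button is pressed, m: 0 = up, 0.004 = fully down; spring, 4 N.
- stop_top (a point): centre of the top of the small single stop button: grey cap 16 mm across, 56 mm above the bench, black collar 32 mm across, on the front left corner of the deck (station x = -52 mm, y = +43 mm). Not to be pressed.
- beaker: bystander: clear plastic beaker, 65 mm across and 83 mm tall; origin at the centre of its underside. Leave it alone.
- hex_key: bystander: black bent hexagon key, 29 x 88 x 5 mm, lying beside the left side of the station; origin at the centre of its underside. Leave it alone.
- porous_stone: bystander: round porous stone disc, 50 mm across and 10 mm thick, lying beside the right side of the station; origin at the centre of its underside. Leave it alone.
- cutter_ring: bystander: steel cutter ring, 68 mm across and 30 mm tall; origin at the centre of its underside. Leave it alone.
- spanner: bystander: small open-ended spanner, 21 x 139 x 6 mm; origin at the centre of its underside. Leave it alone.
- screwdriver: bystander: screwdriver with a yellow handle, 28 x 200 x 26 mm; origin at the centre of its underside. Leave it alone.

How it is judged:
By the outcome, as a careful person would: the job done as asked, in the order asked, and still so for the second after the job is handed in, with the robot touching nothing.
It also fails if it takes over 51 s, if anything falls off the work surface, if the arm or the gripper's body presses on something with over 40 N, if the wrist force passes 120 N, or if a joint passes its speed limit or range.

### The arm

A 6-joint arm with a two-finger parallel gripper is mounted at the origin on a cart in front of the work surface, level with it; the furniture and walls round the work are solid. World frame = base frame: x ahead of the robot, y to its left, z up, the work surface at z = 0. Lengths are in mm, angles in degrees, forces in N, time in s.
With the tool pointing down it reaches from about 350 to 850 mm from the base axis. Payload 8.1 kg.
Tool frame: the origin (TCP) lies at the very end of the fingers, on their centre line; the grasp point (between the pads) lies 19 mm behind it (pinch_z is the z of the grasp point in the tool frame, in mm); z points along the fingers, y is the direction in which the jaws open and shut (so a half turn about z gives the same grasp; the last joint's range is limited). The gripper opens to 85 mm and grips with 20 to 120 N. Pads are 22 mm wide; open, the fingers measure 114 mm over their backs; the gripper's body (76 mm by 85 mm) begins 54 mm behind the grasp point. The pads swing forward as they close: fully open they stand 13 mm farther back than shut.
Start: joints at [62.773, 7.471, 85.268, -0, 87.261, -4.893], TCP at [227.981, 555.004, 231.292] pointing down, gripper open.
Joint ranges: [-169.43, 169.43], [-51.17, 129.36], [1.28, 143.12], [-76.62, 256.62], [0, 156.53], [-152.29, 152.29]. Speed limits (degrees/s): [136.94, 136.94, 159.86, 180, 180, 180].

### API

Orientations are given as [roll, pitch, yaw] about the fixed x, y, z axes, in that order (R = Rz(yaw) Ry(pitch) Rx(roll)).
In Python, from bench import * gives the robot as it stands.
- The arm moves only by the shell command python3 -m creep 'ROWS' [FORCE]. ROWS is a JSON object of lists of equal length, an entry for each row: "translation": the shift along the tool's x, y, z in mm, a list of three; "rotation": the turn, a rotation vector about the tool's x, y, z in rad, a list of three; "claw": the finger opening in mm, from 0 to 85.4. In form: {"translation": [[dx, dy, dz], ...], "rotation": [[ax, ay, az], ...], "claw": [claw, ...]}. A call has 1 to 10 rows; each row shifts and turns the commanded pose from where the row before left it, along the tool's axes as they then stand; what a row does not reach is not made up. A row lasts 1/10 s, in which the tool goes at most 50 mm and 8.59 degrees, less where a joint would pass 70% of its speed; a pose out of reach is approached as far as the arm can. A call is refused whole if a number of a shift passes 50 or a number of a turn 0.15, either way. A call with a gripper value outside its range is refused whole. The fingers move at their own pace and stop on an object; FORCE is the grip in N (left out, the last holds). Time passes only in rows, so rows that do not move let the fingers close. It gives the time, the measured TCP pose, the force and the opening at its end, in the units of the state.
- sense(): the state, without advancing time (a new reading comes with each control period).
- snapshot(name): name is "scene" or "top" or "wrist"; returns a dict with "frame" (420x560x3 uint8, red, green, blue), "intrinsics" (3x3 intrinsics, pixels), "dist" ([k1, k2, p1, p2, k3] as OpenCV has them; the pictures are not rectified), "extrinsics" (4x4, takes a point from camera to world coordinates). Camera axes: x right, y up, looking along -z (the intrinsics and any distortion apply to the point x, -y, -z); pixel columns grow to the right and rows downward; lengths in mm; the calibration is good to about 2 mm. A picture is of the moment at which its call begins. There is no depth.
- hand_in(): hands the job in, once; it reports no verdict.
The state is a dict: "time": time; "joint_pos": joint angles; "qd": joint speeds; "joint_efforts": joint torques, N m; "tool_pos": TCP position; "tcp_rot": TCP orientation; "ft_force": force on the tool from outside, world axes, zero at the start; "wrist_torque": the same for the moment, N m; "finger_gap": finger opening in mm.
Only numpy, scipy, OpenCV 4.12 (cv2) and the standard library are available. Lean on these libraries where they do the work, as an engineer would, in place of code of your own. Each camera call takes 0.05 s, during which the arm holds its last target.

## Working session

There is one attempt and no reset: what is moved stays moved. The work goes in short steps, Python scripts to look and compute and a shell command to move; the robot and the scene stay as the last step left them, time stands still between calls to the robot, and variables do not carry over. Pictures are saved under pics/ and viewed, and the job is handed in when it is done.

```bash
mkdir -p pics; ls
python3 - <<'E'
from bench import *
import cv2
s=sense();print(s)
for n in ["scene","top","wrist"]:
    d=snapshot(n);cv2.imwrite(f"pics/{n}0.png",d["frame"][:,:,::-1]);print(n,d["intrinsics"],d["dist"],d["extrinsics"])
E
```

```text
pics
{'time': 0.0, 'joint_pos': array([ 6.27739392e+01,  7.51639014e+00,  8.53305448e+01, -4.73437784e-04,
        8.72610264e+01, -4.89357415e+00]), 'qd': array([-0.00928913,  0.02236016, -0.00168079, -0.02853878, -0.06192458,
        0.04272822]), 'joint_efforts': array([-1.58286326e-03, -5.69399607e+01, -5.00541544e+01, -5.22487899e-04,
        1.51164655e-02,  7.28510508e-05]), 'tool_pos': array([227.71942681, 554.50418362, 230.21893657]), 'tcp_rot': array([-1.79892392e+02, -8.73852816e-03,  1.57667528e+02]), 'ft_force': array([-0.08412759, -0.0162918 , -0.16262228]), 'wrist_torque': array([ 0.02013229, -0.01643033,  0.01327203]), 'finger_gap': 85.46426796895365}
scene [[420.75439156   0.         282.5157138 ]
 [  0.         420.75439156 214.41100849]
 [  0.           0.           1.        ]] [-0.12928313  0.          0.          0.          0.        ] [[ 5.04726264e-01  6.02010488e-01 -6.18736430e-01 -2.10345578e+02]
 [-8.63114081e-01  3.37877057e-01 -3.75330758e-01 -4.02934594e+02]
 [-1.68962087e-02  7.23479417e-01  6.90139154e-01  8.91741961e+02]
 [ 0.00000000e+00  0.0000000
[... 265 characters left out ...]
1 -1.85481470e-01  3.28393374e+02]
 [-9.99672522e-01  1.58478437e-02  2.00921320e-02  6.78899485e+01]
 [ 2.26815345e-02  1.85182660e-01  9.82442329e-01  1.07314167e+03]
 [ 0.00000000e+00  0.00000000e+00  0.00000000e+00  1.00000000e+00]]
wrist [[297.1653475    0.         282.86373503]
 [  0.         297.1653475  205.07190552]
 [  0.           0.           1.        ]] [-0.04560887  0.          0.          0.          0.        ] [[ 3.79254741e-01 -8.83203074e-01 -2.75895217e-01  1.57150964e+02]
 [ 9.25289574e-01  3.61278514e-01  1.15399477e-01  5.84382125e+02]
 [-2.24615858e-03 -2.99048767e-01  9.54235186e-01  3.73245685e+02]
 [ 0.00000000e+00  0.00000000e+00  0.00000000e+00  1.00000000e+00]]
```

View pics/scene0.png

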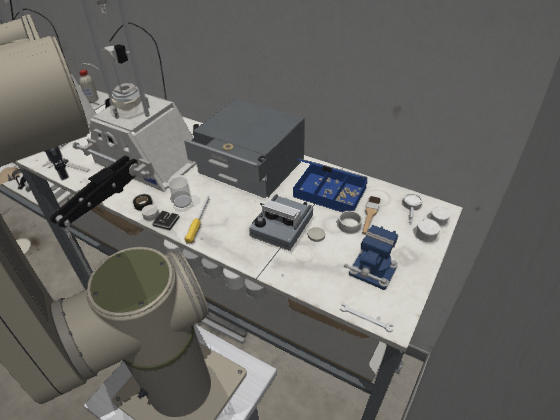

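View pics/top0.png

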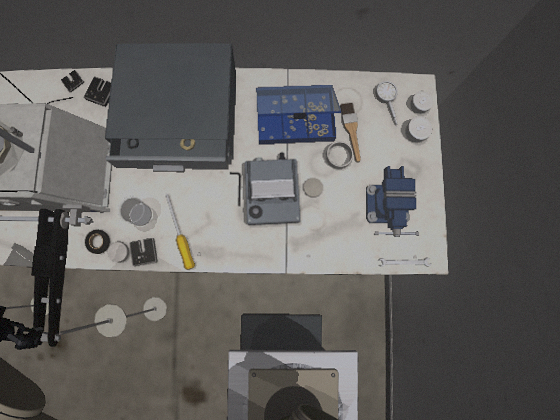

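View pics/wrist0.png

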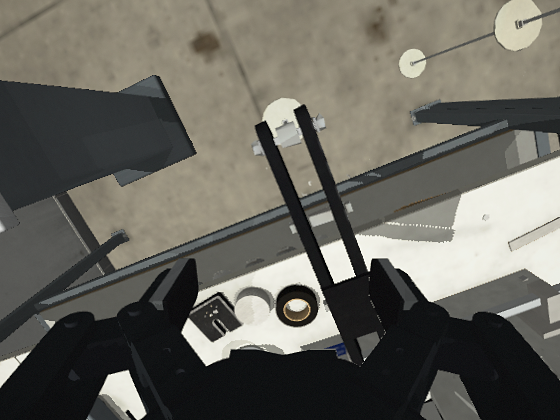

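```bash
cat > h.py <<'E'
import numpy as np, cv2
from bench import *
def proj(d,P):
    P=np.atleast_2d(np.array(P,float));E=np.array(d["extrinsics"]);c=(P-E[:3,3])@E[:3,:3]
    c=c*[1,-1,-1]
    return cv2.projectPoints(c,np.zeros(3),np.zeros(3),np.array(d["intrinsics"]),np.array(d["dist"]))[0][:,0]
def back(d,uv,z):
    uv=np.array(uv,float).reshape(-1,1,2)
    n=cv2.undistortPoints(uv,np.array(d["intrinsics"]),np.array(d["dist"]))[:,0]
    E=np.array(d["extrinsics"]);r=np.c_[n[:,0],-n[:,1],-np.ones(len(n))]@E[:3,:3].T
    z=np.broadcast_to(np.asarray(z,float),(len(n),))
    return E[:3,3]+r*((z-E[2,3])/r[:,2])[:,None]
def crop(d,name,u0,v0,u1,v1,k):
    im=d["frame"][v0:v1,u0:u1,::-1]
    cv2.imwrite(name,cv2.resize(im,None,fx=k,fy=k,interpolation=cv2.INTER_CUBIC))
E
python3 - <<'E'
from h import *
d=snapshot("top");crop(d,"pics/topc.png",225,140,325,235,8-1)
print(proj(d,[[228,555,231],[0,0,0],[500,0,0]]))
d=snapshot("scene");crop(d,"pics/scenec.png",235,180,335,255,8)
print(proj(d,[[228,555,231],[0,0,0],[500,0,0]]))
E
```

```text
[[ 24.08337613 320.70602439]
 [292.38341331 413.18220415]
 [293.88298001 210.26382474]]
[[ 61.58970972 173.70477314]
 [179.60316109 388.11703761]
 [291.51626671 242.7803558 ]]
```

View pics/topc.png

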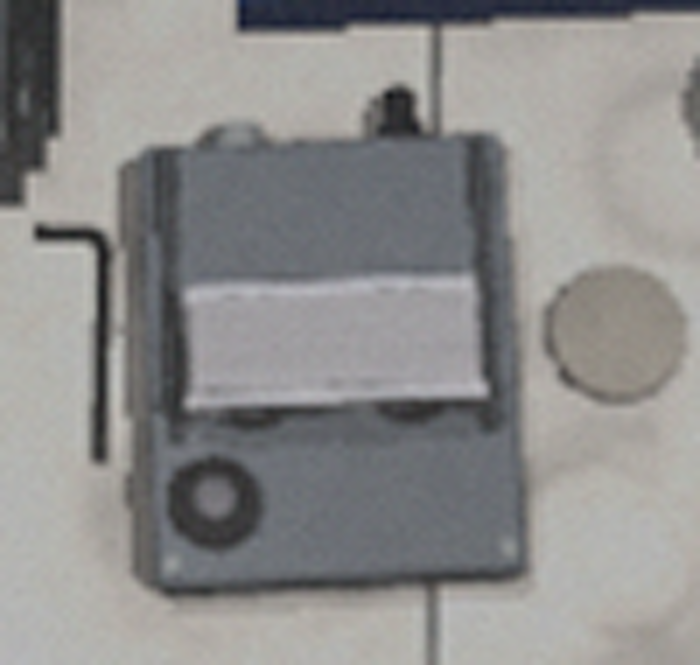

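View pics/scenec.png

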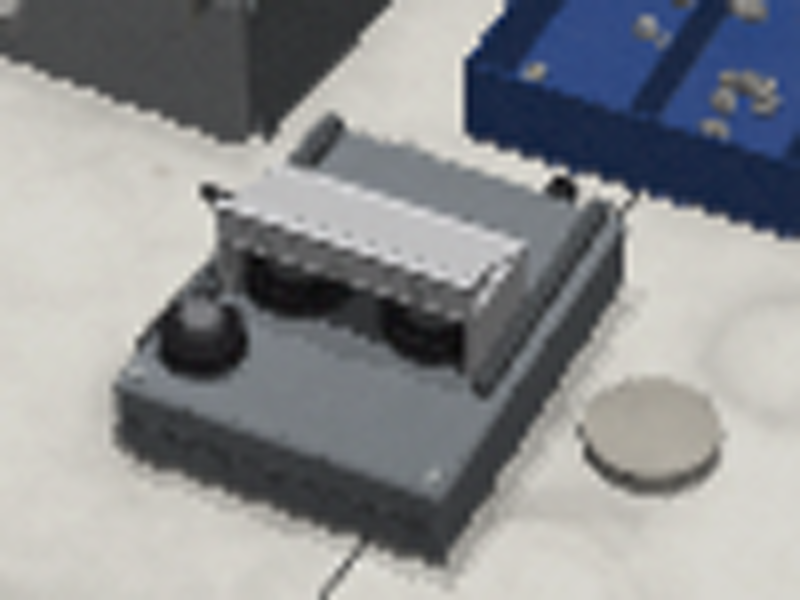

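```bash
cat > fit.py <<'E'
from h import *
from scipy.optimize import least_squares
def st(p,L):
    x,y,a=p[:3];c,s=np.cos(a),np.sin(a);L=np.atleast_2d(L)
    return np.c_[x+c*L[:,0]-s*L[:,1],y+s*L[:,0]+c*L[:,1],L[:,2]]
E
python3 - <<'E'
from fit import *
dt=snapshot("top");ds=snapshot("scene")
T=np.array([[213,497],[158,580],[525,568],[502,135],[148,150]])/7+[225,140]
LT=[[-52,43,56],[-80,66,40],[-80,-66,40],[80,-66,40],[80,66,40]]
S=np.array([[203,308],[117,387],[440,510],[625,215]])/8+[235,180]
LS=[[-52,43,56],[-80,66,40],[-80,-66,40],[80,-66,40]]
f=lambda p:np.r_[(proj(dt,st(p,LT))-T).ravel(),(proj(ds,st(p,LS))-S).ravel()]
for w in ('both','top','scene'):
    g={'both':f,'top':lambda p:f(p)[:10],'scene':lambda p:f(p)[10:]}[w]
    r=least_squares(g,[540,50,0]);print(w,r.x[:2],np.degrees(r.x[2]),r.fun.round(2))
    if w=='both':p=r.x
print(p)
for j in (0,.005,10):
    L=[[-28+j,51,87],[-28+j,-51,87]]
    print(j,(proj(dt,st(p,L))-[225,140])*7,(proj(ds,st(p,L))-[235,180])*8)
E
```

```text
both [542.17879187  55.55510933] 3.13501878318102 [ 0.4  -0.04 -0.6   0.8   0.86  0.38  0.73 -0.71 -1.08 -0.99 -0.29  1.48
 -1.09 -0.71  0.05 -0.89  0.81  0.43]
top [541.93169039  55.66621844] 2.9421071643982213 [ 0.28  0.01 -0.76  0.81  0.71  0.58  0.79 -0.53 -1.02 -0.99]
scene [542.61487672  55.63618033] 3.5690795296630595 [-0.17  1.49 -0.93 -0.63  0.38 -1.05  0.74  0.17]
[5.42178792e+02 5.55551093e+01 5.47163999e-02]
0 [[187.38359072 412.94432736]
 [489.67682522 401.47020812]] [[209.53747299 207.84395181]
 [468.0844247  296.06930167]]
0.005 [[187.38311051 412.92973466]
 [489.6760697  401.45566811]] [[209.5443707  207.83539102]
 [468.09082045 296.0602387 ]]
10 [[186.42715365 383.81269748]
 [488.16686859 372.44373776]] [[223.26070386 190.81347696]
 [480.80504442 278.04300355]]
```

Run:
```python
from h import *
dt=snapshot("top");ds=snapshot("scene")
crop(dt,"pics/t2.png",0,180,160,350,4);crop(ds,"pics/s2.png",0,90,200,260,4)
```

```text
(no output)
```

View pics/t2.png

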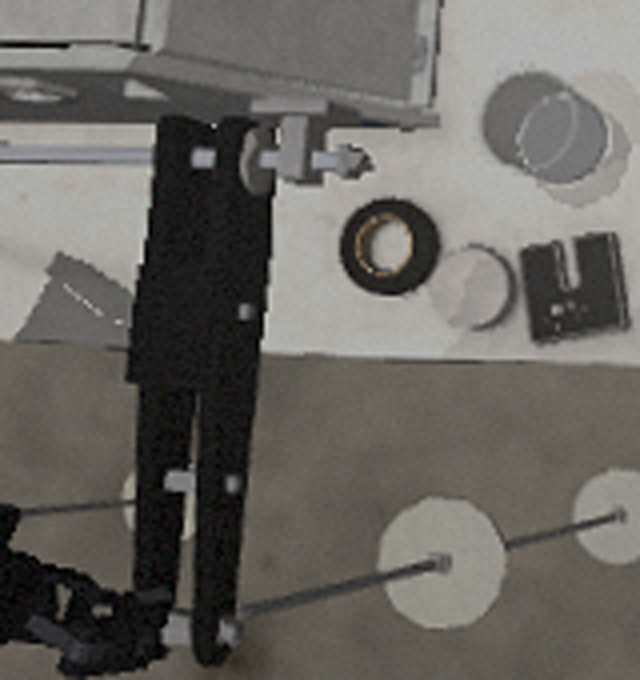

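View pics/s2.png

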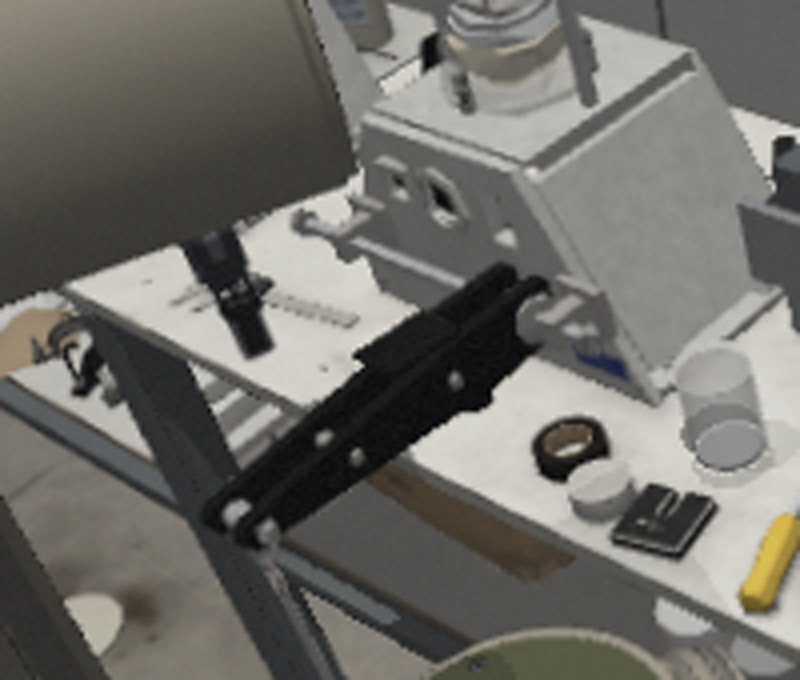

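Run:
```python
from h import *
dt=snapshot("top");ds=snapshot("scene")
for a,b in [((57,337.5),(66.5,223)),((61,258),(114,185)),((50,215),(125,159))]:
    r=[]
    for z in range(-100,500,10):
        A=back(dt,a,z)[0];B=back(ds,b,z)[0];r.append((np.linalg.norm(A-B),z,A.round(),B.round()))
    print(min(r,key=lambda t:t[0]))
```

```text
(np.float64(0.2701824514556391), 90, array([178., 550.,  90.]), array([178., 550.,  90.]))
(np.float64(5.240729311177533), 90, array([362., 553.,  90.]), array([367., 553.,  90.]))
(np.float64(10.788375101544183), 130, array([458., 570., 130.]), array([448., 573., 130.]))
```

```bash
python3 -m creep '{"translation":[[-20,-17,0],[-30,-26,0],[-30,-26,0],[-30,-26,0],[-30,-26,0],[-30,-26,0],[-30,-26,0],[-30,-26,0],[-30,-26,0],[-30,-26,0]],"rotation":[[0,0,0],[0,0,0],[0,0,0],[0,0,0],[0,0,0],[0,0,0],[0,0,0],[0,0,0],[0,0,0],[0,0,0]],"claw":[85,85,85,0,0,0,0,0,0,0]}' 20
```

```text
time: 1.55
tool_pos: [401.4, 211.2, 231.6]
tcp_rot: [180.0, 0.0, 157.7]
ft_force: [0.2, -0.4, -0.4]
finger_gap: 0.2
```

```bash
python3 -m creep '{"translation":[[-27,-23.2,0],[-27,-23.2,0],[-27,-23.2,0],[-27,-23.2,0],[-27,-23.2,0],[0,0,0],[0,0,0],[0,0,0],[0,0,0],[0,0,0]],"rotation":[[0,0,0],[0,0,0],[0,0,0],[0,0,0],[0,0,0],[0,0,-0.148],[0,0,-0.148],[0,0,-0.148],[0,0,0],[0,0,0]],"claw":[0,0,0,0,0,0,0,0,0,0]}'
python3 - <<'E'
from h import *
d=snapshot("wrist");cv2.imwrite("pics/w1.png",d["frame"][:,:,::-1])
from fit import *
p=[542.18,55.56,.0547]
print(proj(d,st(p,[[-52,43,56],[-80,66,40],[-80,-66,40],[-26,51,87],[-26,-51,87]])))
E
```

```text
time: 2.55
tool_pos: [481.7, 54.0, 231.4]
tcp_rot: [-180.0, 0.0, -177.2]
ft_force: [-0.8, -0.5, 1.2]
finger_gap: 0.2
[[319.67927838 192.18026162]
 [339.07356131 164.58515872]
 [222.63891776 165.062321  ]
 [330.08183254 224.16641014]
 [231.59375833 224.5187719 ]]
```

View pics/w1.png

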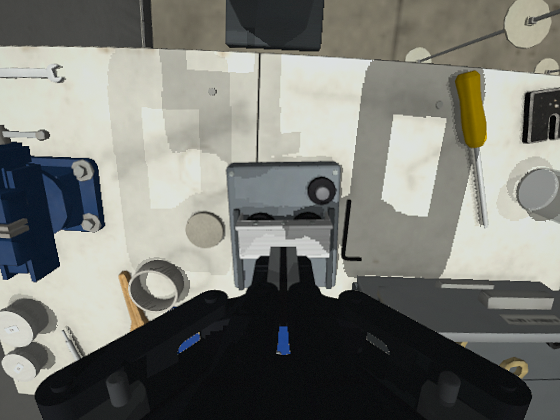

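Run:
```python
from h import *
d=snapshot("wrist");crop(d,"pics/w1c.png",215,150,355,255,5)
```

```text
(no output)
```

View pics/w1c.png

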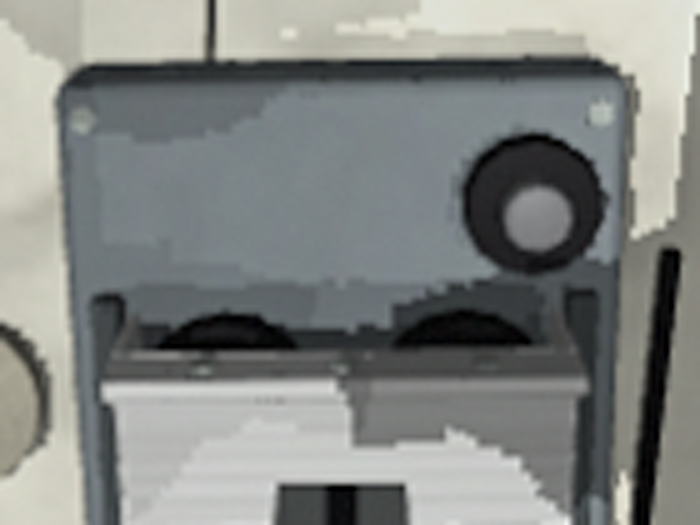

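Run:
```python
from fit import *
d=snapshot("wrist")
W=np.array([[538,215],[627,76],[61,90],[587,381],[102,381]])/5+[215,150]
def f(p):
    return (proj(d,st(p,[[-52,43,56],[-80,66,40],[-80,-66,40],[-28+p[3],51,87],[-28+p[3],-51,87]]))-W).ravel()
r=least_squares(f,[542,55,.05,3]);print(r.x,np.degrees(r.x[2]),r.fun.round(2))
```

```text
[5.43822450e+02 5.95397522e+01 6.57533576e-02 2.22077582e+00] 3.7673898807506125 [-0.07  0.45  1.21  0.46 -1.84 -0.73  0.96 -0.6  -0.33  0.66]
```

```bash
python3 -m creep '{"translation":[[0,2.5,10],[0,0,28],[0,0,28],[0,0,28],[0,0,28],[0,0,18],[0,0,0]],"rotation":[[0,0,-0.01],[0,0,0],[0,0,0],[0,0,0],[0,0,0],[0,0,0],[0,0,0]],"claw":[0,0,0,0,0,0,0]}'
python3 - <<'E'
from h import *
d=snapshot("wrist");crop(d,"pics/w2c.png",200,110,400,260,4)
print(proj(d,[sense()["tool_pos"]]))
d=snapshot("scene");crop(d,"pics/s3.png",235,160,335,255,8-2)
d=snapshot("top");crop(d,"pics/t3.png",225,140,325,235,8-2)
E
```

```text
time: 3.4
tool_pos: [478.5, 56.7, 87.4]
tcp_rot: [180.0, -0.4, -176.3]
ft_force: [-1.0, -0.1, 0.3]
finger_gap: -0.0
[[281.58942928 265.546947  ]]
```

View pics/w2c.png

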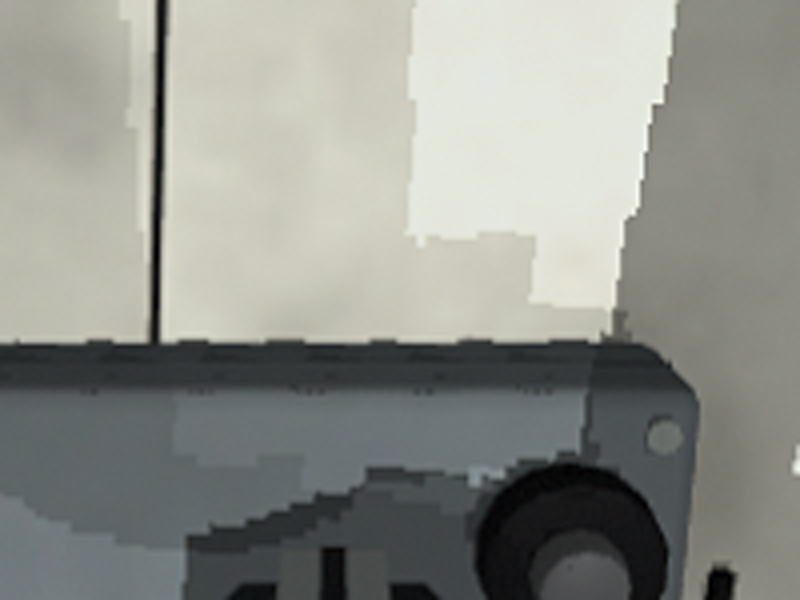

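View pics/s3.png

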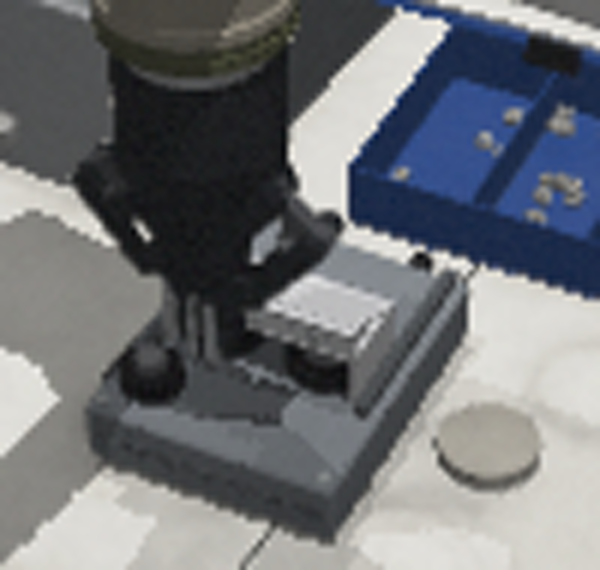

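View pics/t3.png

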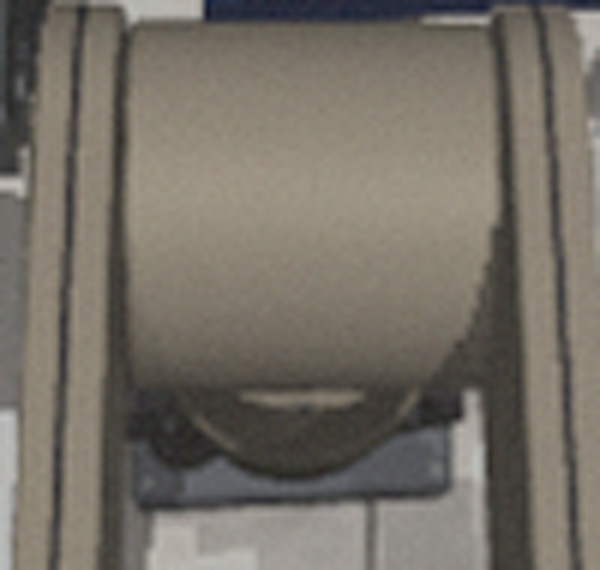

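```bash
python3 -m creep '{"translation":[[0,0,6],[0,0,5],[-10,0,0],[-8,0,0],[-4,0,0],[-3,0,0],[-3,0,0],[-3,0,0],[0,0,0]],"rotation":[[0,0,0],[0,0,0],[0,0,0],[0,0,0],[0,0,0],[0,0,0],[0,0,0],[0,0,0],[0,0,0]],"claw":[0,0,0,0,0,0,0,0,0]}'
```

```text
time: 4.45
tool_pos: [512.7, 58.5, 80.3]
tcp_rot: [180.0, 0.0, -176.3]
ft_force: [0.1, -0.1, 0.1]
finger_gap: 0.1
```

Run:
```python
from h import *
d=snapshot("scene");crop(d,"pics/s4.png",235,180,335,255,8)
d=snapshot("wrist");crop(d,"pics/w4c.png",200,130,370,260,4)
```

```text
(no output)
```

View pics/s4.png

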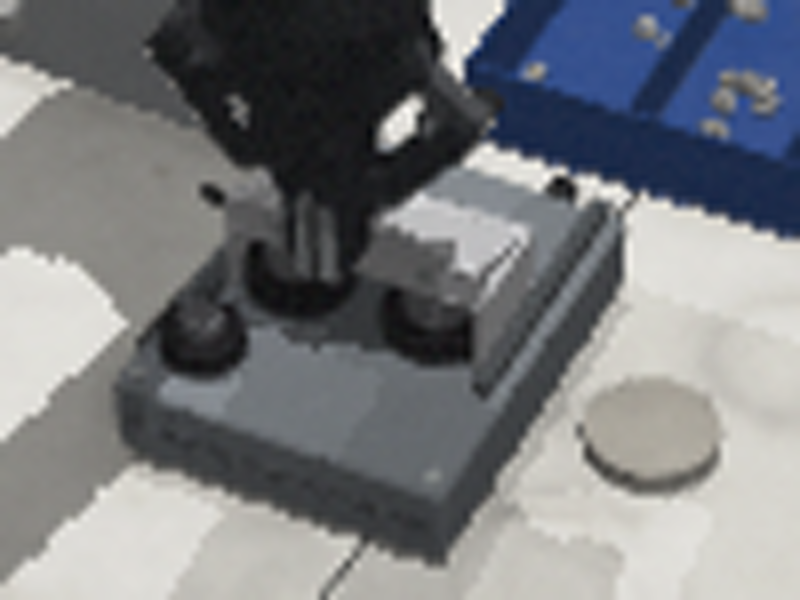

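View pics/w4c.png

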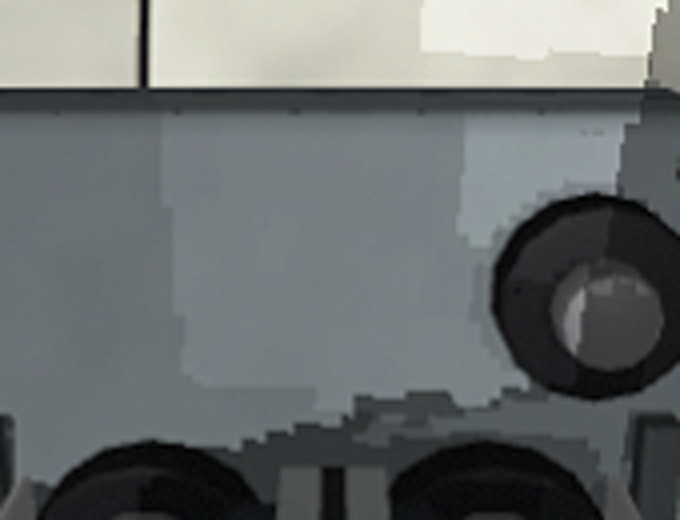

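```bash
python3 -m creep '{"translation":[[-4,0,0],[-5,0,0],[-5,0,0],[-5,0,0],[-5,0,0],[-5,0,0],[-4,0,0],[0,0,0]],"rotation":[[0,0,0],[0,0,0],[0,0,0],[0,0,0],[0,0,0],[0,0,0],[0,0,0],[0,0,0]],"claw":[0,0,0,0,0,0,0,0]}'
python3 - <<'E'
from h import *
d=snapshot("scene");crop(d,"pics/s5.png",235,180,335,255,8)
E
```

```text
time: 5.35
tool_pos: [546.1, 60.6, 80.4]
tcp_rot: [-180.0, 0.0, -176.3]
ft_force: [-0.4, 0.5, 0.9]
finger_gap: -0.4
```

View pics/s5.png

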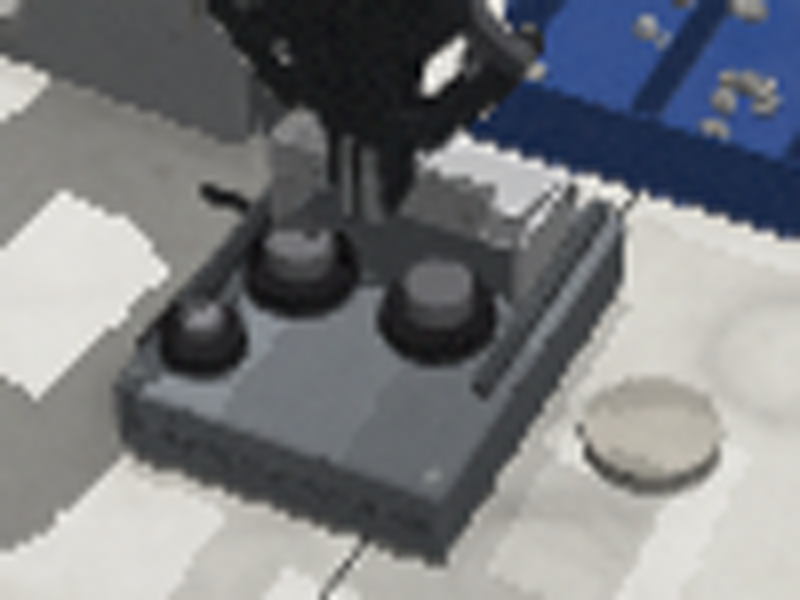

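```bash
python3 -m creep '{"translation":[[-3,0,0],[-2,0,0],[-2,0,0],[-1.5,0,0],[0,0,0]],"rotation":[[0,0,0],[0,0,0],[0,0,0],[0,0,0],[0,0,0]],"claw":[0,0,0,0,0]}'; python3 -m creep '{"translation":[[-1,0,0],[0,0,0]],"rotation":[[0,0,0],[0,0,0]],"claw":[0,0]}'
```

```text
time: 5.9
tool_pos: [554.2, 61.2, 80.4]
tcp_rot: [180.0, 0.0, -176.3]
ft_force: [-0.7, -0.4, -0.1]
finger_gap: 0.3
time: 6.1
tool_pos: [555.0, 61.2, 80.3]
tcp_rot: [-180.0, 0.0, -176.3]
ft_force: [-0.7, -0.4, -0.6]
finger_gap: -0.3
```

```bash
python3 -m creep '{"translation":[[-1,0,0],[0,0,0]],"rotation":[[0,0,0],[0,0,0]],"claw":[0,0]}'
```

```text
time: 6.3
tool_pos: [555.9, 61.3, 80.3]
tcp_rot: [180.0, 0.0, -176.3]
ft_force: [-0.4, -0.6, 1.1]
finger_gap: -0.0
```

```bash
python3 -m creep '{"translation":[[-1,0,0],[0,0,0]],"rotation":[[0,0,0],[0,0,0]],"claw":[0,0]}'
```

```text
time: 6.5
tool_pos: [556.9, 61.4, 80.3]
tcp_rot: [180.0, 0.0, -176.3]
ft_force: [-1.1, 0.5, 0.7]
finger_gap: -0.2
```

```bash
python3 -m creep '{"translation":[[-1,0,0],[0,0,0]],"rotation":[[0,0,0],[0,0,0]],"claw":[0,0]}'
```

```text
time: 6.7
tool_pos: [558.0, 61.4, 80.3]
tcp_rot: [-180.0, 0.0, -176.3]
ft_force: [-1.1, 0.2, 0.4]
finger_gap: -0.1
```

```bash
python3 -m creep '{"translation":[[-1,0,0],[0,0,0]],"rotation":[[0,0,0],[0,0,0]],"claw":[0,0]}'
```

```text
time: 6.9
tool_pos: [558.8, 61.5, 80.2]
tcp_rot: [180.0, -0.0, -176.3]
ft_force: [-1.5, -1.6, 0.0]
finger_gap: -0.2
```

```bash
python3 -m creep '{"translation":[[-0.7,0,0],[0,0,0]],"rotation":[[0,0,0],[0,0,0]],"claw":[0,0]}'
```

```text
time: 7.1
tool_pos: [558.9, 61.5, 80.2]
tcp_rot: [-180.0, -0.1, -176.3]
ft_force: [-5.6, -0.3, 3.3]
finger_gap: -0.5
```

```bash
python3 -m creep '{"translation":[[-0.4,0,0],[0,0,0]],"rotation":[[0,0,0],[0,0,0]],"claw":[0,0]}'
```

```text
time: 7.3
tool_pos: [558.9, 61.5, 80.2]
tcp_rot: [-180.0, -0.1, -176.3]
ft_force: [-7.8, -1.0, 4.9]
finger_gap: 0.1
```

```bash
python3 -m creep '{"translation":[[3,0,0],[5,0,-5],[5,0,-15],[5,-1.5,-10],[4,0,0],[0,0,0],[0,0,0],[0,0,0]],"rotation":[[0,0,0],[0,0,0],[0,0,0],[0,0,0],[0,0,0],[0,0,0],[0,0,0],[0,0,0]],"claw":[0,0,0,46,46,46,46,46]}'
python3 - <<'E'
from h import *
d=snapshot("wrist");crop(d,"pics/w6c.png",170,130,400,300,3)
d=snapshot("scene");crop(d,"pics/s6.png",235,180,335,255,8)
E
```

```text
time: 8.1
tool_pos: [537.8, 58.6, 109.7]
tcp_rot: [180.0, -0.0, -176.3]
ft_force: [0.1, 0.7, -0.3]
finger_gap: 46.1
```

View pics/w6c.png

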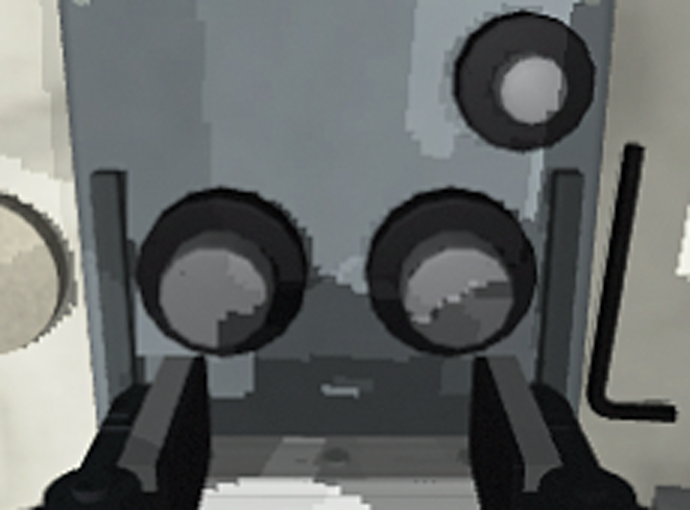

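View pics/s6.png

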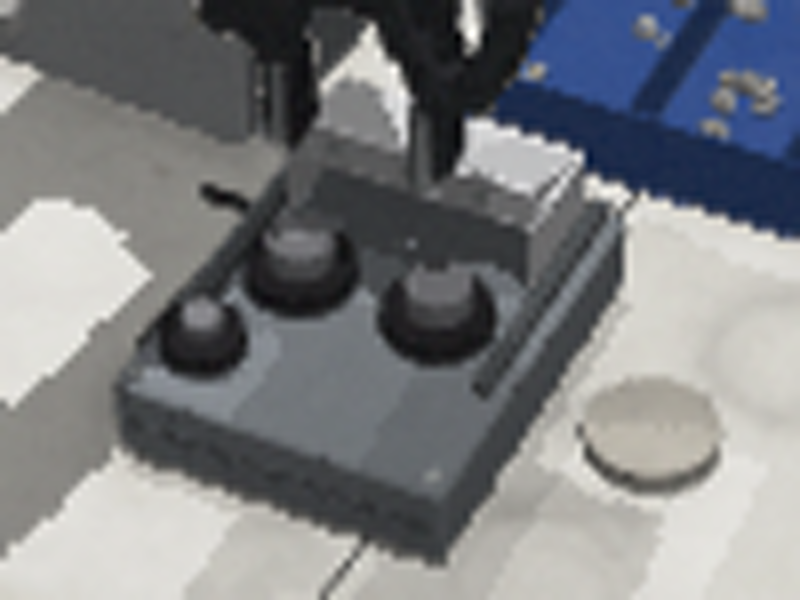

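```bash
python3 -m creep '{"translation":[[0,-0.8,10],[0,0,12],[0,0,10],[0,0,5],[0,0,0],[0,0,0]],"rotation":[[0,0,0],[0,0,0],[0,0,0],[0,0,0],[0,0,0],[0,0,0]],"claw":[46,46,46,46,46,46]}'
python3 - <<'E'
from h import *
d=snapshot("wrist");crop(d,"pics/w7c.png",170,130,400,300,3)
d=snapshot("scene");crop(d,"pics/s7.png",235,180,335,255,8)
E
```

```text
time: 8.8
tool_pos: [538.1, 57.9, 73.2]
tcp_rot: [180.0, -0.0, -176.3]
ft_force: [-0.2, 0.5, -0.1]
finger_gap: 46.0
```

View pics/w7c.png

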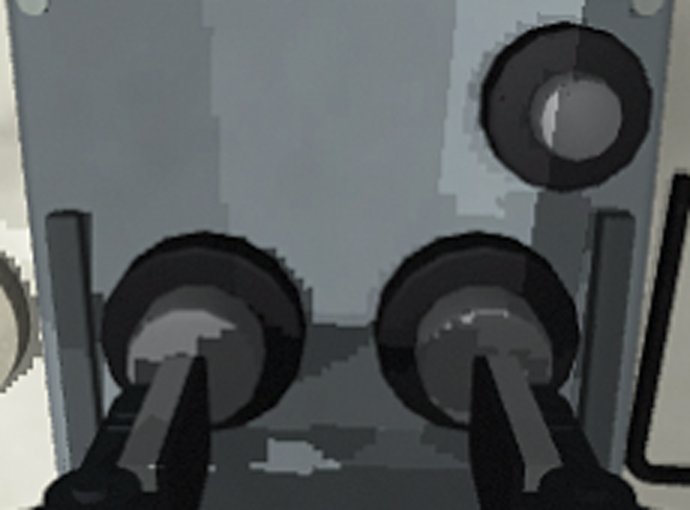

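View pics/s7.png

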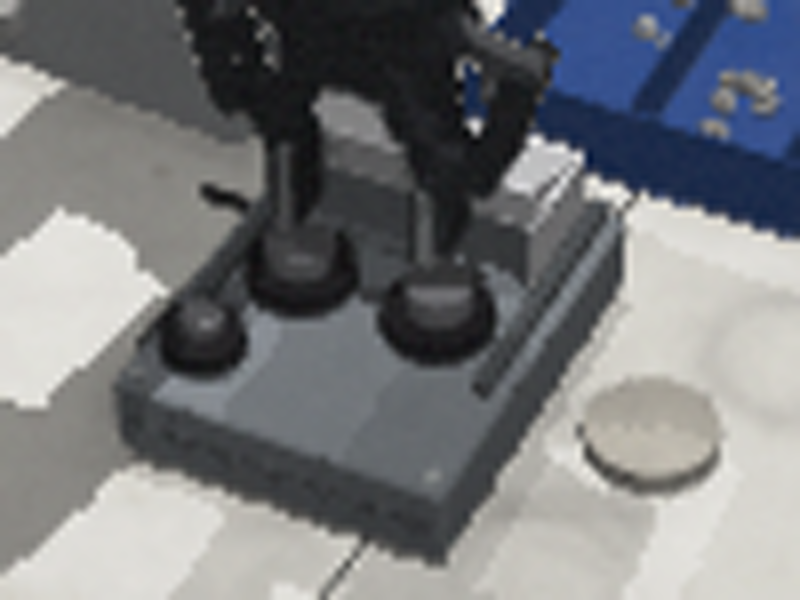

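```bash
python3 -m creep '{"translation":[[0,0,4],[0,0,3],[0,0,2],[0,0,0]],"rotation":[[0,0,0],[0,0,0],[0,0,0],[0,0,0]],"claw":[46,46,46,46]}'
```

```text
time: 9.3
tool_pos: [537.8, 57.9, 63.8]
tcp_rot: [180.0, -0.0, -176.3]
ft_force: [-0.3, -0.3, 0.7]
finger_gap: 46.1
```

```bash
python3 -m creep '{"translation":[[0,0,2],[0,0,2],[0,0,0]],"rotation":[[0,0,0],[0,0,0],[0,0,0]],"claw":[46,46,46]}'
```

```text
time: 9.6
tool_pos: [538.3, 57.9, 60.5]
tcp_rot: [-180.0, 0.0, -176.3]
ft_force: [-0.9, -0.9, 3.5]
finger_gap: 45.7
```

```bash
python3 -m creep '{"translation":[[0,0,2],[0,0,2],[0,0,2],[0,0,0]],"rotation":[[0,0,0],[0,0,0],[0,0,0],[0,0,0]],"claw":[46,46,46,46]}'
```

```text
time: 10.0
tool_pos: [538.4, 57.9, 54.8]
tcp_rot: [-180.0, 0.0, -176.3]
ft_force: [-2.6, 0.3, 8.6]
finger_gap: 46.5
```

```bash
python3 -m creep '{"translation":[[0,0,1.5],[0,0,1.5],[0,0,0]],"rotation":[[0,0,0],[0,0,0],[0,0,0]],"claw":[46,46,46]}'
```

```text
time: 10.3
tool_pos: [538.5, 57.9, 53.6]
tcp_rot: [-180.0, 0.0, -176.3]
ft_force: [-10.9, -0.6, 23.0]
finger_gap: 46.0
```

```bash
python3 -m creep '{"translation":[[0.2,0,-0.4],[0,0,0]],"rotation":[[0,0,0],[0,0,0]],"claw":[46,46]}'
python3 - <<'E'
from h import *
d=snapshot("wrist");crop(d,"pics/w8c.png",170,130,400,300,3)
d=snapshot("scene");crop(d,"pics/s8.png",235,180,335,255,8)
s=sense();print(s['ft_force'],s['wrist_torque'],s['tool_pos'])
E
```

```text
time: 10.5
tool_pos: [538.5, 57.9, 53.6]
tcp_rot: [-180.0, 0.1, -176.3]
ft_force: [-8.3, -0.6, 18.5]
finger_gap: 46.3
[-8.70277581 -0.7623716  18.28437971] [-0.05917414  1.39893584 -0.00938725] [538.50240348  57.87744861  53.60301879]
```

View pics/w8c.png

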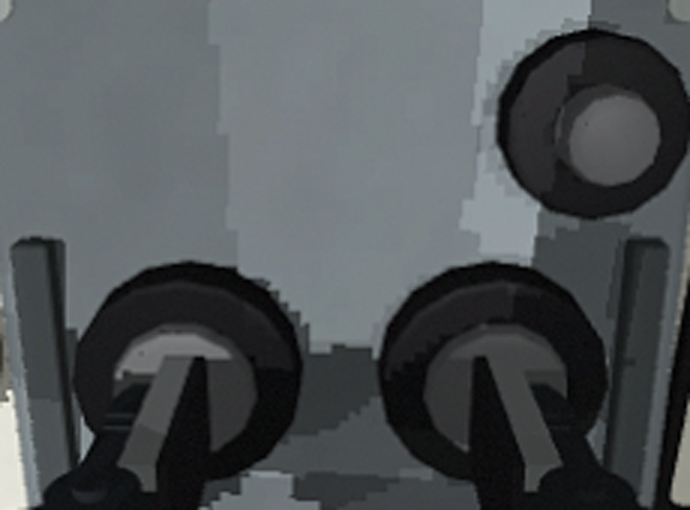

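View pics/s8.png

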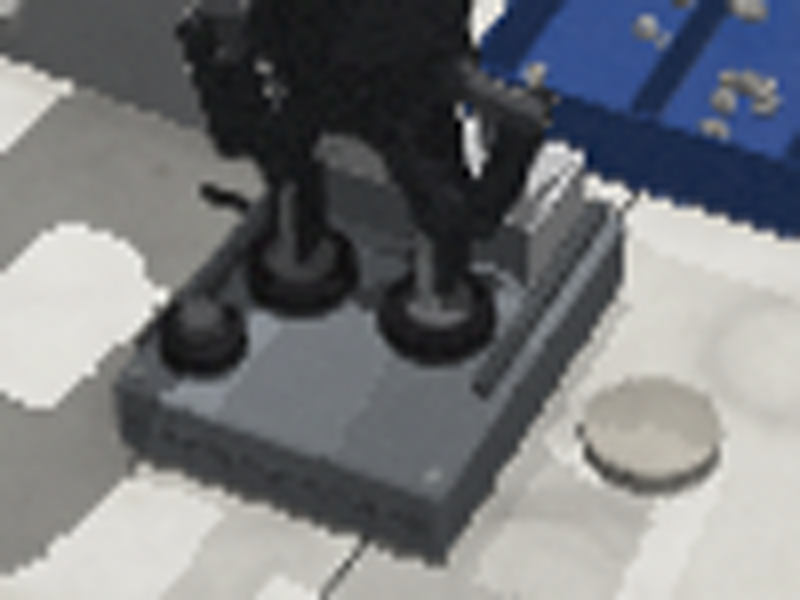

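```bash
python3 -m creep '{"translation":[[0,0,0],[0,0,0],[0,0,0],[0,0,0],[0,0,0],[0,0,0],[0,0,0],[0,0,0],[0,0,0],[0,0,0]],"rotation":[[0,0,0],[0,0,0],[0,0,0],[0,0,0],[0,0,0],[0,0,0],[0,0,0],[0,0,0],[0,0,0],[0,0,0]],"claw":[46,46,46,46,46,46,46,46,46,46]}'
```

```text
time: 11.6
tool_pos: [538.5, 57.9, 53.6]
tcp_rot: [-180.0, 0.1, -176.3]
ft_force: [-9.0, -0.3, 18.2]
finger_gap: 45.6
```

```bash
python3 -m creep '{"translation":[[0,0,0],[0,0,0],[0,0,0],[0,0,0],[0,0,0],[0,0,0],[0,0,0],[0,0,0],[0,0,0],[0,0,0]],"rotation":[[0,0,0],[0,0,0],[0,0,0],[0,0,0],[0,0,0],[0,0,0],[0,0,0],[0,0,0],[0,0,0],[0,0,0]],"claw":[46,46,46,46,46,46,46,46,46,46]}'
```

```text
time: 12.6
tool_pos: [538.5, 57.9, 53.6]
tcp_rot: [-180.0, 0.1, -176.3]
ft_force: [-8.7, -0.2, 18.8]
finger_gap: 46.0
```

```bash
python3 -m creep '{"translation":[[0,0,0],[0,0,0],[0,0,0],[0,0,0],[0,0,0],[0,0,0],[0,0,0],[0,0,0],[0,0,0],[0,0,0]],"rotation":[[0,0,0],[0,0,0],[0,0,0],[0,0,0],[0,0,0],[0,0,0],[0,0,0],[0,0,0],[0,0,0],[0,0,0]],"claw":[46,46,46,46,46,46,46,46,46,46]}'
```

```text
time: 13.6
tool_pos: [538.5, 57.9, 53.6]
tcp_rot: [-180.0, 0.1, -176.3]
ft_force: [-8.2, -0.6, 18.7]
finger_gap: 46.1
```

```bash
python3 -m creep '{"translation":[[0,0,0],[0,0,0],[0,0,0]],"rotation":[[0,0,0],[0,0,0],[0,0,0]],"claw":[46,46,46]}'
```

```text
time: 13.9
tool_pos: [538.5, 57.9, 53.6]
tcp_rot: [-180.0, 0.1, -176.3]
ft_force: [-7.6, 0.0, 18.9]
finger_gap: 46.3
```

Held from about 10.2 to 13.9 s. Now let go straight up.

```bash
python3 -m creep '{"translation":[[0,0,-4],[0,0,-8],[0,0,-12],[0,0,-20],[0,0,-25],[0,0,-25],[0,0,-25],[20,0,-10],[0,0,0],[0,0,0]],"rotation":[[0,0,0],[0,0,0],[0,0,0],[0,0,0],[0,0,0],[0,0,0],[0,0,0],[0,0,0],[0,0,0],[0,0,0]],"claw":[46,46,46,46,46,46,46,46,46,46]}'
python3 - <<'E'
from h import *
d=snapshot("wrist");crop(d,"pics/w9c.png",170,110,400,310,3)
d=snapshot("scene");crop(d,"pics/s9.png",235,180,335,255,8)
E
```

```text
time: 14.9
tool_pos: [518.0, 56.6, 180.8]
tcp_rot: [-180.0, 0.0, -176.3]
ft_force: [-0.4, 0.7, -1.0]
finger_gap: 45.7
```

View pics/w9c.png

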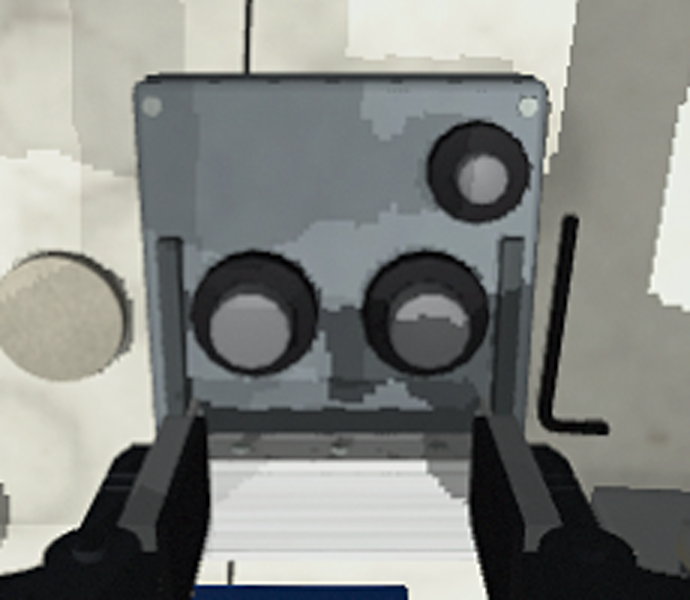

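View pics/s9.png

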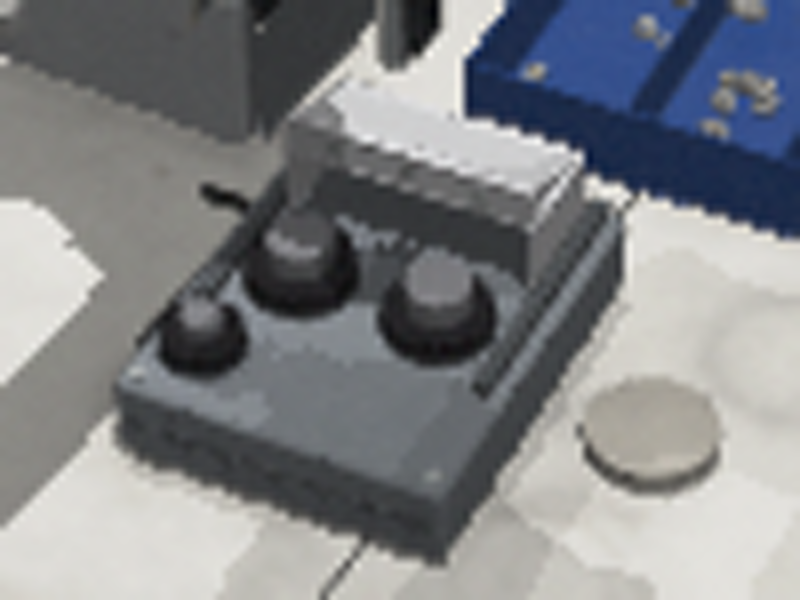

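Run:
```python
from bench import *
print(hand_in())
```

```text
the job is handed in; nothing more can be done
None
```

The interlock reset is done and handed in at about 15 s of the 51 s allowed; `hand_in()` reports no verdict.

- **Cover:** I pushed it back with the closed fingertips until it stopped. The force rose to 7.8 N with no further travel, below the station's 15 N sliding limit.
- **Reset buttons:** With the fingers opened to 46 mm, I pressed both down together until they bottomed out. Peak upward force was 23 N. I held them at about 18 N for about 3.6 s, then let go straight up.

**Last checks:**
- The final scene and wrist pictures show both caps up and the cover still fully back.
- The station, hex key and stone were where they started.
- The stop button was up, and the fingers never came near it.
- The gripper was clear at z = 181 mm, with about zero force.

**Disagreements:**
- The wrist camera put the station about 4 mm further left than the other two cameras did. I settled this by centring the fingers on the caps in close-up wrist pictures.
- While the buttons were held, there was an unplanned side force of 8 to 11 N. I put it down to give in the arm. It was below the sliding limit, and the station did not visibly move.

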